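# Hold the step bin open and ease its lid shut

### The job

A helper at the dye table has her hands full of used gloves: with your fingertips press the step bin's pedal all the way down so that the lid swings wide open, keep it wide open for about four seconds while she drops them in, then ease the pedal back up so the lid settles fully shut without slamming. Work by the pedal alone - do not touch the lid, grasp or lift anything - and leave the bin and the dye bottles upright where they stand.

Things in the scene. Friction and masses are not known exactly. Their poses are not given: they have to be found in the camera images.
- bin: Small round step bin, brushed steel, black plastic base ring, black hinge cover up its back; 166 mm across, 216 mm high with lid shut, about 1.6 kg, standing loose. Origin at the centre of its underside; its -x axis points out of the front, where the pedal sticks out; z up; the lid hinge is at the back (+x). It stands still if the pedal is pressed straight down with under about 30 N.
- pedal_pad (a point): Centre of the top face of the pedal's black rubber pad (moving with it): 76 mm wide along the bin's y, 42 deep along its x, 7 thick. It sticks out of the front, 116 mm from the bin's centre, inner edge 15 mm from the wall, which rises to 208 mm: lean the tool back from it for room. Its top is 39 mm above the table at rest, 14 mm fully pressed. Takes 5 to 12 N; the lid's weight brings it back up.
- pedal (a joint): Pedal angle: 0 up (at rest), 0.2 rad fully pressed, when the pad has gone straight down about 25 mm. It turns about a level axis inside the base, 126 mm behind the pad's centre and 22 mm above the table.
- lid (a joint): Lid angle: 0 shut, 1.2 rad wide open (pedal fully down). The lid is linked to the pedal and always turns 6 times as far, up and towards the back of the bin; nothing damps it, and it falls shut hard, at over 5 rad/s, if the pedal is let go.
- lid_front (a point): Middle of the front edge of the lid, a shallow domed steel disc 168 mm across; 204 mm above the table when the lid is shut. Moves with the lid.
- bottle_a: Dye squeeze bottle with a pointed nozzle cap, 48 mm across, 152 mm high, standing loose beside the bin; origin at the centre of its underside, z up. A bystander.
- bottle_b: Another such bottle, on the other side of the bin. A bystander.
- bottle_c: Another such bottle, behind the bin. A bystander.

How it is judged:
On the way, in this order (a step that is already met when the one before it is completed fails the run):
1. the lid is pressed wide open by the pedal and held there for three seconds (value of joint lid above 1.05 rad and contact force between the fingers and bin above 0.3 N), for 3 s.
2. the lid comes down half way with the fingertips still bearing on the pedal (value of joint lid between 0.15 and 0.7 rad and contact force between the fingers and bin above 0.3 N), for 0.1 s.
3. the lid is fully shut (value of joint lid below 0.03 rad), for 0.2 s.
At the end, for the whole second after the job is handed in: The lid is shut (under 0.03 rad) and the pedal up (under 0.01 rad); the bin is at rest, upright and within 30 mm of where it stood; the three bottles are upright and within 30 mm of where they stood (value of joint lid below 0.03 rad and value of joint pedal below 0.01 rad and angle between bin's own z axis and vertical below 0.05 rad and distance of each of bin, bottle_a, bottle_b, bottle_c from where it was at the start of the episode below 0.03 m and linear speed of bin below 0.02 m/s and angle between each of bottle_a, bottle_b, bottle_c's own z axis and vertical below 0.1 rad); the robot touches nothing.
It fails at once if the lid slams: it comes down on the rim (last 0.3 rad) faster than 3 rad/s (value of joint lid below 0.3 rad and velocity of joint lid below -3 rad/s).
It fails at once if the lid itself is touched by the robot (contact force between any of the fingers, the arm and lid above 0.5 N).
It fails at once if the bin is lifted, tipped or shoved along (height (world z) of bin above 0.012 m or angle between bin's own z axis and vertical above 0.12 rad or distance of bin from where it was at the start of the episode above 0.04 m).
It fails at once if a bottle is lifted, knocked over or shoved (distance of any of bottle_a, bottle_b, bottle_c from where it was at the start of the episode above 0.04 m).
It also fails if it takes over 48 s, if anything falls off the work surface, if the arm or the gripper's body presses on something with over 40 N, if the wrist force passes 120 N, or if a joint passes its speed limit or range.

### The arm

A 6-joint arm with a two-finger parallel gripper is mounted at the origin on the work surface. World frame = base frame: x ahead of the robot, y to its left, z up, the work surface at z = 0. Lengths are in m, angles in rad, forces in N, time in s.
With the tool pointing down it reaches from about 0.25 to 0.775 m from the base axis. Payload 4 kg.
Tool frame: the origin (TCP) lies on the centre line of the jaws, within the pads' length; the fingertips stand 17 mm ahead of it and the grasp point (between the pads) lies 2 mm behind it; z points along the fingers, y is the line along which they close (so a half turn about z gives the same grasp; the last joint's range is limited). The gripper opens to 94 mm and grips with 3 to 60 N. Pads are 16 mm wide; open, the fingers measure 119 mm over their backs; the gripper's body (75 mm by 177 mm) begins 78 mm behind the grasp point.
Start: joints at [-0.103, 0.087, 1.371, -0, 1.684, -0.103], TCP at [0.55, -0, 0.223] pointing down, gripper open.
Joint ranges: [-3.1, 3.1], [-0.76, 2.03], [0.27, 2.55], [-1.08, 4.22], [0.17, 2.65], [-2.57, 2.57]. Speed limits (rad/s): [2.79, 2.79, 3.14, 3.14, 3.14, 3.14].

### API

Orientations are given as [roll, pitch, yaw] about the fixed x, y, z axes, in that order (R = Rz(yaw) Ry(pitch) Rx(roll)).
In Python, from bench import robot gives the robot as it stands.
- The arm moves only by the tool servo_tool, never from a script. Its argument "plan" is a list of rows, each a list of 7 numbers: the shift along the tool's x, y, z normalised to -1 to 1, where 1 is 0.1 m, then the turn, a rotation vector about the tool's x, y, z normalised to -1 to 1, where 1 is pi/2 rad, then the finger opening in mm, from 0 to 94. In form: [[x, y, z, ax, ay, az, gripper], ...]. A call has 1 to 12 rows; each row is the pose to reach, as a shift and turn from the pose commanded when the call began, along the tool's axes at that moment; what a row does not reach only later rows make up. A row lasts 1/12 s, in which the tool goes at most 41.7 mm and 7.16 degrees, less where a joint would pass 70% of its speed; a pose out of reach is approached as far as the arm can. A call with a number of a shift or a turn outside -1 to 1 is refused whole. A call with a gripper value outside its range is refused whole. The fingers move at their own pace and stop on an object; the grip force is fixed at half the most. Time passes only in rows, so rows that repeat a pose let the fingers close. It gives the time, the measured TCP pose, the force, the opening and the grip force at its end, in the units of the state.
- robot.get_obs(): the state, without advancing time (a new reading comes with each control period).
- robot.snapshot(name): name is "scene" or "side" or "wrist"; returns the picture (384x512x3 uint8, red, green, blue); there is no depth.
- robot.camera_params(name): a dict with "camera_matrix" (3x3 intrinsics, pixels), "rvec" (rotation vector, rad) and "tvec" (3), from world to camera coordinates, as OpenCV has them; the wrist camera has in their place "tool_from_camera" (4x4, takes a point from camera to tool coordinates, whose origin is the TCP and whose axes are the flange's). Camera axes: x right, y down, z forward; pixel columns grow to the right and rows downward; lengths in m; the calibration is good to about 2 mm. A picture is of the moment at which its call begins: read the wrist's pose just before it. camera_params takes no time and is no camera call.
- robot.close_job(): hands the job in; it is judged then, once.
Trained networks look in the newest picture that a camera, given by its name, has taken for a name from the list of things; names that differ only in an ending like _2 or _b are one class to them, and where a whole thing is asked for, a point or a joint stands for the part that bears it (a point fixed in the world has none). Each returns a list of dicts, best first, with "conf" (0 to 1); they miss things now and then, are a little off and sometimes report something else, mostly with a low value. They report only what shows in the picture. A call takes as long as a camera call.
- robot.find_in(thing, camera): "extent" ([centre column, centre row, width, height] in pixels, round what is visible of it).
The state is a dict: "time": time; "joint_positions": joint angles; "qvel": joint speeds; "joint_torque": joint torques, N m; "tool_pos": TCP position; "ee_rot": TCP orientation; "wrist_force": force on the tool from outside, world axes, zero at the start; "wrist_torque": the same for the moment, N m; "width": finger opening in m; "finger_force": force on a finger pad.
Only numpy, scipy, OpenCV 4.12 (cv2) and the standard library are available. Lean on these libraries where they do the work, as an engineer would, in place of code of your own. Each camera call takes 0.05 s, during which the arm holds its last target. There are 200 camera calls.

## Working session

There is one attempt and no reset: what is moved stays moved. The work goes in short steps, Python scripts to look and compute and a tool call to move; the robot and the scene stay as the last step left them, time stands still between calls to the robot, and variables do not carry over. Pictures are saved under pics/ and viewed, at most 10 in all, crops included, and the job is handed in when it is done.

Besides the shell and the picture viewer there is one more tool, called in YAML: its name, and indented under it one key for each argument. servo_tool: Moves the arm, as the interface text tells. Scaled input: -1 to 1 covers 0.1 m each way for a shift and pi/2 rad each way for a turn. Its arguments: {"type":"object","properties":{"plan":{"type":"array","items":{"type":"array","items":{"type":"number"}}}},"required":["plan"]}

```bash
mkdir -p pics; cat > h.py <<'E'
import numpy as np, cv2
from bench import robot
def snap(c,n):
    im=robot.snapshot(c); cv2.imwrite(f'pics/{n}.png',im[:,:,::-1]); return im
def ray(c,uv):
    p=robot.camera_params(c);K=np.array(p['camera_matrix']);R=cv2.Rodrigues(np.array(p['rvec'],float))[0];t=np.array(p['tvec'],float).ravel()
    d=R.T@np.linalg.inv(K)@np.array([*uv,1.]);return -R.T@t,d
def at_z(c,uv,z):
    o,d=ray(c,uv);return o+d*(z-o[2])/d[2]
def proj(c,P):
    p=robot.camera_params(c)
    return cv2.projectPoints(np.array(P,float).reshape(-1,3),np.array(p['rvec'],float),np.array(p['tvec'],float),np.array(p['camera_matrix'],float),None)[0].reshape(-1,2)
E
python3 - <<'E'
from h import *
a=snap('scene','s0');b=snap('side','d0')
cv2.imwrite('pics/both.png',cv2.resize(np.hstack([a,b])[:,:,::-1],(800,300)))
for c in('scene','side'):
    print(c,ray(c,(256,192)))
    for t in('bin','pedal_pad','lid','bottle_a'):
        print(t,[(np.round(r['extent']).tolist(),round(r['conf'],2)) for r in robot.find_in(t,c)[:4]])
o=robot.get_obs();print(o['time'],o['tool_pos'],o['ee_rot'])
E
```

```text
scene (array([ 0.95356557, -0.29338101,  1.07490688]), array([-0.33529846,  0.34044911, -0.87853175]))
bin [([268.0, 188.0, 69.0, 90.0], 0.91), ([271.0, 171.0, 62.0, 61.0], 0.55)]
pedal_pad [([205.0, 187.0, 20.0, 35.0], 0.67)]
lid [([269.0, 171.0, 64.0, 61.0], 0.77), ([269.0, 189.0, 71.0, 93.0], 0.35)]
bottle_a [([334.0, 194.0, 21.0, 32.0], 0.88), ([235.0, 241.0, 16.0, 32.0], 0.82), ([204.0, 189.0, 22.0, 32.0], 0.63)]
side (array([ 0.31660838, -0.72933473,  0.8530155 ]), array([ 0.25945424,  0.72053263, -0.64308591]))
bin [([242.0, 196.0, 89.0, 101.0], 0.74)]
pedal_pad [([204.0, 199.0, 18.0, 18.0], 0.75)]
lid []
bottle_a [([283.0, 241.0, 21.0, 52.0], 0.96), ([205.0, 250.0, 27.0, 51.0], 0.89)]
0.5 [ 5.50006955e-01 -2.23633642e-05  2.22459893e-01] [3.14157951e+00 3.67800726e-05 1.57072941e+00]
```

View pics/s0.png

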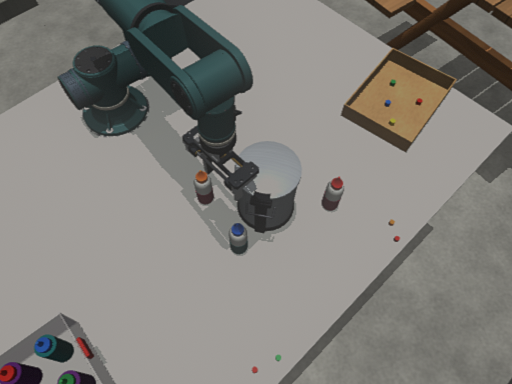

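View pics/d0.png

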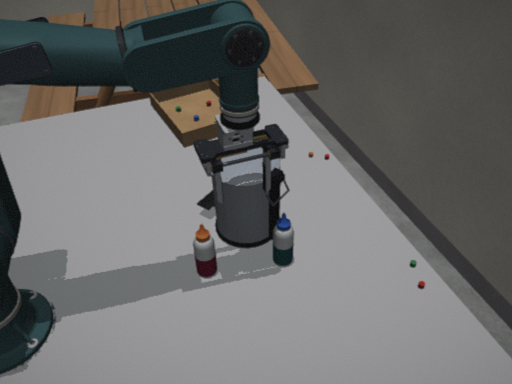

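The scene view shows the bin lid centred near (270,172), with the hinge cover towards the camera at (262,210) and the bottles at (204,188), (237,238) and (334,193). In the side view the pedal pad is at about (207,199). The gripper hangs over it, so I'll raise the arm to clear the view.

servo_tool:
  plan:
    - [0,0,-0.4,0,0,0,94]
    - [0,0,-0.8,0,0,0,40]
    - [0,0,-1,0,0,0,0]
    - [0,0,-1,0,0,0,0]
    - [0,0,-1,0,0,0,0]
    - [0,0,-1,0,0,0,0]

```text
time: 1.0
tool_pos: [0.5497, -0.0, 0.3212]
ee_rot: [-3.14, -0.0, 1.571]
wrist_force: [0.1, -0.4, -0.7]
width: 0.064
finger_force: 0.0
```

```bash
python3 - <<'E'
from h import *
a=snap('scene','s1');b=snap('side','d1');w=snap('wrist','w1')
cv2.imwrite('pics/c1.png',np.hstack([cv2.resize(a[110:270,170:370],None,fx=2,fy=2,interpolation=2),cv2.resize(b[120:280,150:350],None,fx=2,fy=2,interpolation=2)])[:,:,::-1])
for c in('scene','side','wrist'):
    for t in('bin','pedal_pad','lid','bottle_a'):
        print(c,t,[(np.round(r['extent'],1).tolist(),round(r['conf'],2)) for r in robot.find_in(t,c)[:4]])
for uv in [(270,172)]: print('lid c',at_z('scene',uv,.208))
print('pad side',at_z('side',(207,199),.039))
o=robot.get_obs();print(o['time'],o['tool_pos'],o['ee_rot'],o['wrist_force'])
print(robot.camera_params('wrist'))
E
```

```text
scene bin [([269.2, 186.9, 64.2, 93.7], 0.76)]
scene pedal_pad []
scene lid [([267.9, 173.1, 61.6, 60.7], 0.68)]
scene bottle_a [([204.0, 189.1, 21.0, 35.6], 0.84), ([235.9, 239.9, 16.3, 28.5], 0.72), ([332.4, 192.8, 26.1, 33.7], 0.7)]
side bin [([243.1, 195.9, 88.6, 105.6], 0.66)]
side pedal_pad [([206.2, 198.3, 20.2, 18.6], 0.62), ([245.2, 165.9, 73.7, 45.5], 0.21)]
side lid [([246.7, 165.6, 73.3, 44.0], 0.86)]
side bottle_a [([203.9, 251.1, 26.1, 56.3], 0.87), ([281.9, 239.9, 23.6, 54.5], 0.78)]
wrist bin [([298.9, 84.5, 186.9, 169.1], 0.88)]
wrist pedal_pad [([215.2, 11.5, 21.3, 22.3], 0.67)]
wrist lid [([301.1, 83.2, 191.8, 166.5], 0.58)]
wrist bottle_a [([185.5, 161.7, 47.2, 46.7], 0.95), ([311.5, 185.9, 45.8, 48.5], 0.91), ([301.5, 84.3, 191.6, 168.7], 0.58)]
lid c [0.60633218 0.10631171 0.208     ]
pad side [0.51383899 0.20381316 0.039     ]
1.75 [5.50041515e-01 7.27251978e-06 3.22592930e-01] [3.14128619e+00 2.75926842e-05 1.57084209e+00] [-0.23356541 -0.07235746  0.05412132]
{'camera_matrix': array([[296.49182537,   0.        , 252.35251391],
       [  0.        , 296.49182537, 187.30843811],
       [  0.        ,   0.        ,   1.        ]]), 'tool_from_camera': array([[-2.00049713e-04, -9.63937901e-01, -2.66127195e-01,
         7.80565654e-02],
       [ 9.99999921e-01, -1.01056063e-04, -3.85672451e-04,
        -1.53037752e-03],
       [ 3.44870527e-04, -2.66127251e-01,  9.63937844e-01,
        -1.63198123e-01],
       [ 0.00000000e+00,  0.00000000e+00,  0.00000000e+00,
         1.00000000e+00]])}
```

View pics/c1.png

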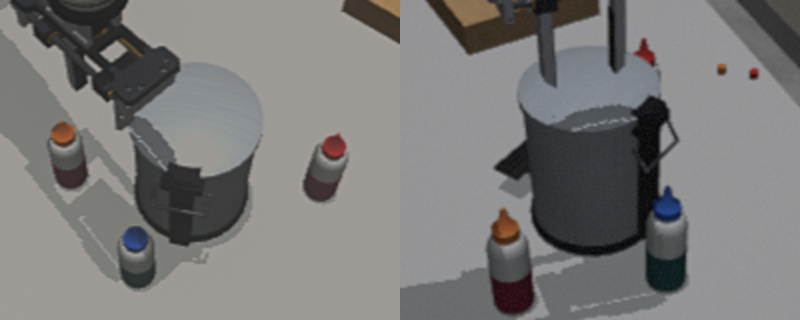

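View pics/w1.png

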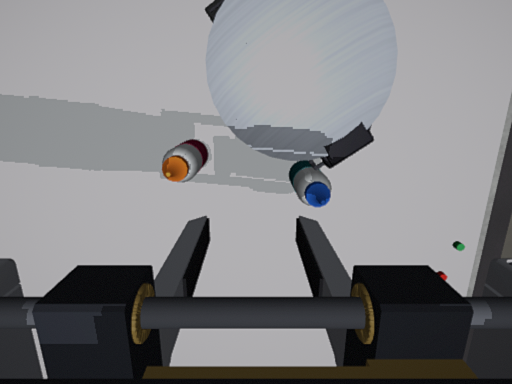

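The wrist view has the lid centred near (302,62), the hinge cover at (345,150) and a pad corner at (215,11). So the pedal points along roughly 135° from the bin centre at about (0.606, 0.106). I'll go there with a yaw of 45° and look from close by.

servo_tool:
  plan:
    - [0.2,-0.1,0,0,0,-0.07,0]
    - [0.5,-0.25,0,0,0,-0.14,0]
    - [0.8,-0.4,0,0,0,-0.21,0]
    - [1,-0.6,0,0,0,-0.28,0]
    - [1,-0.8,0,0,0,-0.35,0]
    - [1,-0.8,0,0,0,-0.42,0]
    - [1,-0.8,0,0,0,-0.5,0]
    - [1,-0.8,0,0,0,-0.5,0]

```text
time: 2.42
tool_pos: [0.4696, 0.1003, 0.3229]
ee_rot: [3.141, 0.001, 2.359]
wrist_force: [0.6, -0.4, -0.6]
width: 0.0006
finger_force: 0.0
```

servo_tool:
  plan:
    - [0.3,0.3,0,0,0,0,0]
    - [0.6,0.6,0,0,0,0,0]
    - [1,0.9,0,0,0,0,0]
    - [1,1,0,0,0,0,0]
    - [1,1,0,0,0,0,0]
    - [1,1,0,0,0,0,0]

```text
time: 2.92
tool_pos: [0.47, 0.2418, 0.3219]
ee_rot: [-3.14, 0.0, 2.356]
wrist_force: [0.0, 1.1, -0.0]
width: 0.0003
finger_force: 0.0
```

```bash
cat >> h.py <<'E'
from scipy.spatial.transform import Rotation as Ro
def wat_z(uv,z,o):
    p=robot.camera_params('wrist');T=np.eye(4);T[:3,:3]=Ro.from_euler('xyz',o['ee_rot']).as_matrix();T[:3,3]=o['tool_pos']
    M=T@p['tool_from_camera'];d=M[:3,:3]@np.linalg.inv(p['camera_matrix'])@np.array([*uv,1.]);c=M[:3,3]
    return c+d*(z-c[2])/d[2]
E
python3 - <<'E'
from h import *
o=robot.get_obs();w=snap('wrist','w2')
for t in('bin','pedal_pad','lid'):
    print(t,[(np.round(r['extent'],1).tolist(),round(r['conf'],2)) for r in robot.find_in(t,'wrist')[:3]])
r=robot.find_in('pedal_pad','wrist')
if r: print(wat_z(r[0]['extent'][:2],.039,o))
print(o['time'],o['tool_pos'],o['ee_rot'],o['joint_positions'])
E
```

```text
bin [([247.8, 272.5, 93.8, 182.3], 0.76)]
pedal_pad [([260.7, 200.1, 52.0, 38.1], 0.81)]
lid [([253.8, 346.9, 8.5, 40.2], 0.58)]
[0.52471866 0.20430477 0.039     ]
2.9167 [0.4700366  0.24180816 0.32187278] [-3.14008659e+00  6.30114376e-05  2.35552719e+00] [ 3.68277010e-01  4.25111919e-02  1.22273496e+00 -6.99544773e-04
  1.87769828e+00 -4.16664689e-01]
```

View pics/w2.png

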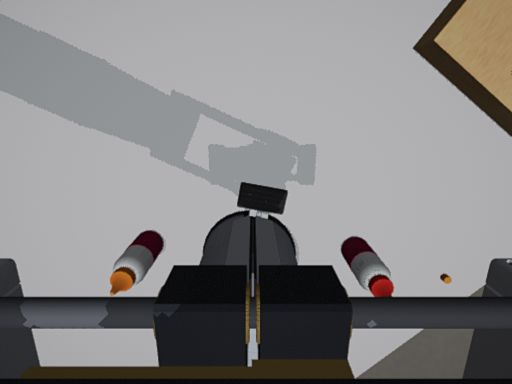

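The pad shows clearly at (262,198), tilted slightly, with the bin behind the fingers. I'll fit its rectangle.

```bash
python3 - <<'E'
from h import *
o=robot.get_obs();w=cv2.imread('pics/w2.png')
m=(w.max(2)<60).astype(np.uint8); m[:172]=0;m[222:]=0;m[:,:225]=0;m[:,300:]=0
n,l,s,c=cv2.connectedComponentsWithStats(m);print(s,c)
k=l[198,262];pts=np.argwhere(l==k)[:,::-1].astype(np.float32)
b=cv2.boxPoints(cv2.minAreaRect(pts));P=np.array([wat_z(q,.038,o) for q in b]);print(b,P,[np.linalg.norm(P[i]-P[(i+1)%4]) for i in range(4)],P.mean(0))
c=P.mean(0)
for i in range(2):
    d=P[i+1]-P[i];print(np.degrees(np.arctan2(d[1],d[0])))
B=at_z('scene',(269.5,171.5),.21);print(B,c-B,np.linalg.norm((c-B)[:2]),np.degrees(np.arctan2(*(c-B)[1::-1])))
E
```

```text
[[     0      0    512    384 195245]
 [   238    183     49     31   1122]
 [   225    211     24     11    159]
 [   268    215     12      7     45]
 [   249    217      9      5     33]
 [   260    218      1      1      1]
 [   262    219      3      1      3]] [[255.47689313 191.43290737]
 [261.64973262 197.73172906]
 [236.10691824 215.8427673 ]
 [272.44444444 218.75555556]
 [252.63636364 218.81818182]
 [260.         218.        ]
 [263.         219.        ]]
[[236.592   205.744  ]
 [240.95998 181.72002]
 [286.896   190.072  ]
 [282.528   214.096  ]] [[0.50521027 0.16867842 0.038     ]
 [0.48254955 0.20192497 0.038     ]
 [0.54323489 0.24311154 0.038     ]
 [0.56747825 0.21053759 0.038     ]] [np.float64(0.040234826925687625), np.float64(0.07334196841138955), np.float64(0.040605445787935096), np.float64(0.07502993400516207)] [0.52461824 0.20606313 0.038     ]
124.27819466132514
34.164368283967754
[0.60527383 0.10551614 0.21      ] [-0.08065559  0.10054699 -0.172     ] 0.12889926482349215 128.7354761062565
```

```bash
cat >> h.py <<'E'
def go(tip,az,lean):
    o=robot.get_obs();R=Ro.from_euler('xyz',o['ee_rot']).as_matrix();a,t=np.radians([az,lean])
    f=np.array([np.cos(a),np.sin(a),0]);u=np.array([0,0,1.]);x=f*np.cos(t)-u*np.sin(t);z=-f*np.sin(t)-u*np.cos(t);y=np.cross(z,x)
    G=np.c_[x,y,z];tcp=np.array(tip)-.017*z
    print('tcp',tcp,'shift',(R.T@(tcp-o['tool_pos'])/.1).round(3),'rot',(Ro.from_matrix(R.T@G).as_rotvec()/(np.pi/2)).round(3),'up in tool',(G.T@u).round(3),'f',(G.T@f).round(3))
E
python3 - <<'E'
from h import *
f=np.array([np.cos(np.radians(125)),np.sin(np.radians(125)),0])
p=np.array([.5245,.2045,0])-.004*f
go(p+[0,0,.15],125,30)
go(p+[0,0,.075],125,30)
E
```

```text
tcp [0.52191891 0.20818618 0.16472243] shift [-0.591  0.14   1.581] rot [ 0.029 -0.332  0.107] up in tool [-0.5    0.    -0.866] f [ 0.866  0.    -0.5  ]
tcp [0.52191891 0.20818618 0.08972243] shift [-0.59   0.14   2.331] rot [ 0.029 -0.332  0.107] up in tool [-0.5    0.    -0.866] f [ 0.866  0.    -0.5  ]
```

servo_tool:
  plan:
    - [0,0,0.1,0.0036,-0.042,0.0134,0]
    - [0,0,0.3,0.0072,-0.083,0.0268,0]
    - [0,0.05,0.5,0.0108,-0.125,0.04,0]
    - [-0.1,0.1,0.7,0.0145,-0.166,0.0535,0]
    - [-0.1,0.14,0.9,0.018,-0.208,0.067,0]
    - [-0.2,0.14,1,0.022,-0.25,0.08,0]
    - [-0.3,0.14,1,0.0254,-0.29,0.094,0]
    - [-0.3,0.14,1,0.029,-0.332,0.107,0]
    - [-0.3,0.14,1,0.029,-0.332,0.107,0]
    - [-0.3,0.14,1,0.029,-0.332,0.107,0]

```text
time: 4.0
tool_pos: [0.5008, 0.2299, 0.222]
ee_rot: [-3.14, 0.522, 2.185]
wrist_force: [-0.3, -0.5, 1.1]
width: 0.0006
finger_force: 0.0
```

```bash
python3 - <<'E'
from h import *
o=robot.get_obs();w=snap('wrist','w3');r=robot.find_in('pedal_pad','wrist');print(r[:2])
if r:print(wat_z(r[0]['extent'][:2],.039,o))
b=snap('side','d3')
print(o['tool_pos'],o['ee_rot'],o['joint_positions'])
f=np.array([np.cos(np.radians(125)),np.sin(np.radians(125)),0])
p=np.array([.5245,.2045,0])-.004*f
go(p+[0,0,.06],125,30)
E
```

```text
[{'extent': [260.1, 120.2, 75.5, 39.4], 'conf': 0.77}]
[0.52587701 0.20696665 0.039     ]
[0.50079333 0.22990201 0.22204982] [-3.1395819   0.52154053  2.18544062] [ 6.30588216e-01  9.19578835e-02  1.45423616e+00 -5.21710633e-01
  1.60208137e+00  1.56419463e-03]
tcp [0.52191891 0.20818618 0.07472243] shift [0.489 0.041 1.436] rot [ 0.001 -0.001  0.   ] up in tool [-0.5    0.    -0.866] f [ 0.866  0.    -0.5  ]
```

View pics/w3.png

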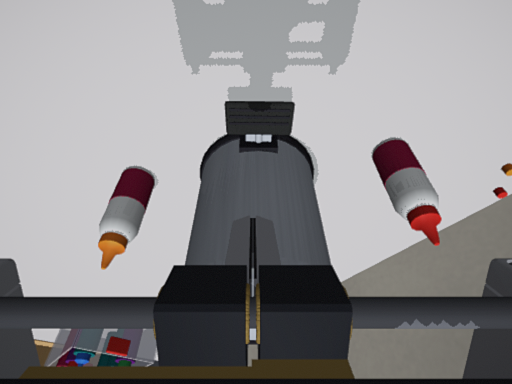

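The tool is square to the pad, which is at (260,118), and both side bottles are well clear. Next is hovering just above it.

servo_tool:
  plan:
    - [0.08,0.01,0.25,0,0,0,0]
    - [0.17,0.02,0.5,0,0,0,0]
    - [0.25,0.03,0.75,0,0,0,0]
    - [0.34,0.045,1,0,0,0,0]
    - [0.34,0.045,1,0,0,0,0]
    - [0.34,0.045,1,0,0,0,0]

```text
time: 4.65
tool_pos: [0.5163, 0.2148, 0.1183]
ee_rot: [-3.138, 0.523, 2.184]
wrist_force: [0.4, -0.1, -0.2]
width: 0.0004
finger_force: 0.0
```

```bash
python3 - <<'E'
from h import *
o=robot.get_obs();w=snap('wrist','w4');b=snap('side','d4')
cv2.imwrite('pics/c4.png',np.hstack([w[0:384:,100:400],cv2.resize(b[100:260,130:280],(360,384))])[:,:,::-1])
print(o['tool_pos'],o['wrist_force'])
f=np.array([np.cos(np.radians(125)),np.sin(np.radians(125)),0])
p=np.array([.525,.205,0])-.004*f
go(p+[0,0,.05],125,30)
go(p+[0,0,.04],125,30)
E
```

```text
[0.51626587 0.21476246 0.11830867] [ 0.37227368 -0.09772807 -0.17078158]
tcp [0.52241891 0.20868618 0.06472243] shift [ 0.206 -0.007  0.535] rot [ 0.002 -0.     0.   ] up in tool [-0.5    0.    -0.866] f [ 0.866  0.    -0.5  ]
tcp [0.52241891 0.20868618 0.05472243] shift [ 0.256 -0.007  0.621] rot [ 0.002 -0.     0.   ] up in tool [-0.5    0.    -0.866] f [ 0.866  0.    -0.5  ]
```

View pics/c4.png

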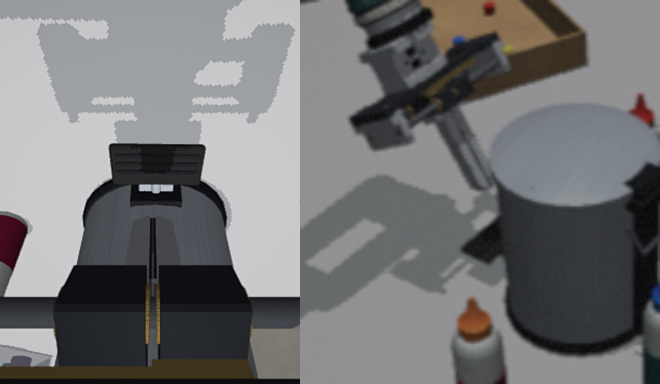

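The fingers are lined up over the pad and clear of the wall. I'll descend to near contact, then press slowly.

servo_tool:
  plan:
    - [0.07,0,0.18,0,0,0,0]
    - [0.14,0,0.35,0,0,0,0]
    - [0.2,0,0.5,0,0,0,0]
    - [0.22,0,0.56,0,0,0,0]
    - [0.22,0,0.56,0,0,0,0]
    - [0.235,0,0.586,0,0,0,0]
    - [0.245,0,0.603,0,0,0,0]
    - [0.255,0,0.621,0,0,0,0]
    - [0.265,0,0.638,0,0,0,0]
    - [0.265,0,0.638,0,0,0,0]

```text
time: 5.58
tool_pos: [0.5229, 0.2097, 0.054]
ee_rot: [3.137, 0.524, 2.182]
wrist_force: [-3.5, 0.5, 7.0]
width: 0.0006
finger_force: 3.9
```

Contact is at 7 N. Now pressing on.

servo_tool:
  plan:
    - [0.01,0,0.017,0,0,0,0]
    - [0.02,0,0.035,0,0,0,0]
    - [0.03,0,0.052,0,0,0,0]
    - [0.04,0,0.069,0,0,0,0]
    - [0.05,0,0.087,0,0,0,0]
    - [0.06,0,0.104,0,0,0,0]
    - [0.06,0,0.104,0,0,0,0]

```text
time: 6.17
tool_pos: [0.5225, 0.2101, 0.041]
ee_rot: [3.137, 0.523, 2.182]
wrist_force: [-2.3, 2.8, 5.1]
width: 0.0007
finger_force: 2.6
```

```bash
python3 - <<'E'
from h import *
b=snap('side','d5');a=snap('scene','s5')
cv2.imwrite('pics/c5.png',np.hstack([cv2.resize(a[90:270,170:370],(400,360)),cv2.resize(b[90:270,130:330],(400,360))])[:,:,::-1])
print(robot.get_obs()['wrist_force'])
E
```

```text
[-3.59520758  2.86642476  5.64606966]
```

View pics/c5.png

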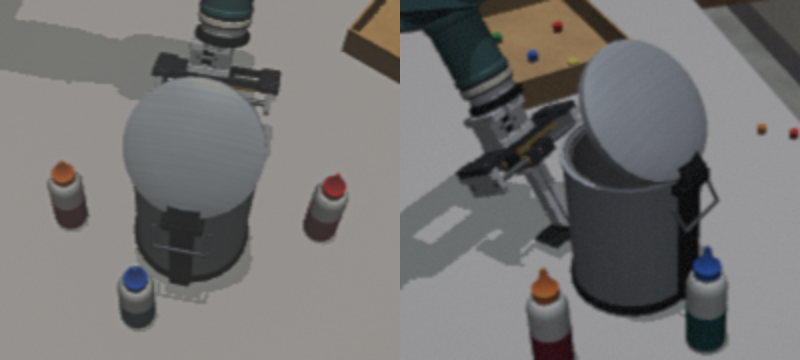

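The lid is about half open and nothing has shifted. Pressing on towards the stop.

servo_tool:
  plan:
    - [0.01,0,0.017,0,0,0,0]
    - [0.02,0,0.035,0,0,0,0]
    - [0.03,0,0.052,0,0,0,0]
    - [0.038,0,0.066,0,0,0,0]
    - [0.038,0,0.066,0,0,0,0]

```text
time: 6.68
tool_pos: [0.5226, 0.2099, 0.0323]
ee_rot: [3.138, 0.523, 2.183]
wrist_force: [-3.7, 4.0, 6.7]
width: 0.0004
finger_force: 3.9
```

servo_tool:
  plan:
    - [0.005,0,0.009,0,0,0,0]
    - [0.01,0,0.017,0,0,0,0]
    - [0.01,0,0.017,0,0,0,0]

```text
time: 6.93
tool_pos: [0.5227, 0.2099, 0.032]
ee_rot: [3.138, 0.524, 2.182]
wrist_force: [-7.2, 4.5, 12.4]
width: 0.0006
finger_force: 7.1
```

That's the end stop: the force rose with no travel. Holding here.

servo_tool:
  plan:
    - [0,0,0,0,0,0,0]
    - [0,0,0,0,0,0,0]
    - [0,0,0,0,0,0,0]
    - [0,0,0,0,0,0,0]
    - [0,0,0,0,0,0,0]
    - [0,0,0,0,0,0,0]
    - [0,0,0,0,0,0,0]
    - [0,0,0,0,0,0,0]
    - [0,0,0,0,0,0,0]
    - [0,0,0,0,0,0,0]
    - [0,0,0,0,0,0,0]
    - [0,0,0,0,0,0,0]

```text
time: 7.93
tool_pos: [0.5228, 0.2099, 0.032]
ee_rot: [3.137, 0.524, 2.182]
wrist_force: [-6.4, 4.8, 13.5]
width: 0.0004
finger_force: 7.1
```

```bash
python3 - <<'E'
from h import *
b=snap('side','d6');a=snap('scene','s6')
cv2.imwrite('pics/c6.png',np.hstack([cv2.resize(a[90:270,170:370],(400,360)),cv2.resize(b[90:270,130:330],(400,360))])[:,:,::-1])
E
```

```text
(no output)
```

View pics/c6.png

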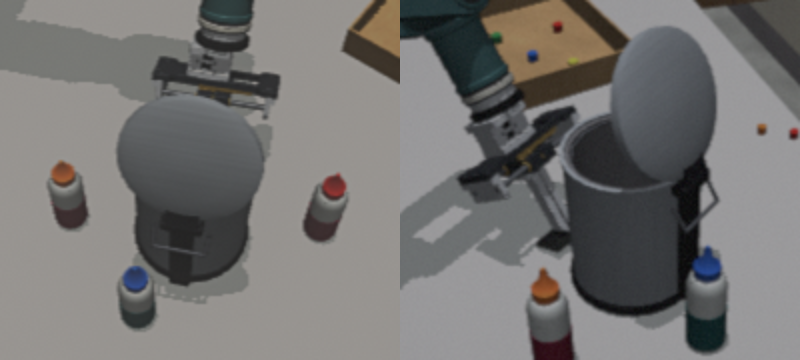

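servo_tool:
  plan:
    - [0,0,0,0,0,0,0]
    - [0,0,0,0,0,0,0]
    - [0,0,0,0,0,0,0]
    - [0,0,0,0,0,0,0]
    - [0,0,0,0,0,0,0]
    - [0,0,0,0,0,0,0]
    - [0,0,0,0,0,0,0]
    - [0,0,0,0,0,0,0]
    - [0,0,0,0,0,0,0]
    - [0,0,0,0,0,0,0]
    - [0,0,0,0,0,0,0]
    - [0,0,0,0,0,0,0]

```text
time: 9.03
tool_pos: [0.5227, 0.2099, 0.032]
ee_rot: [3.137, 0.524, 2.182]
wrist_force: [-7.2, 4.0, 12.9]
width: 0.0003
finger_force: 7.1
```

servo_tool:
  plan:
    - [0,0,0,0,0,0,0]
    - [0,0,0,0,0,0,0]
    - [0,0,0,0,0,0,0]
    - [0,0,0,0,0,0,0]
    - [0,0,0,0,0,0,0]
    - [0,0,0,0,0,0,0]
    - [0,0,0,0,0,0,0]
    - [0,0,0,0,0,0,0]
    - [0,0,0,0,0,0,0]
    - [0,0,0,0,0,0,0]
    - [0,0,0,0,0,0,0]
    - [0,0,0,0,0,0,0]

```text
time: 10.03
tool_pos: [0.5227, 0.2099, 0.032]
ee_rot: [3.137, 0.524, 2.182]
wrist_force: [-7.2, 4.8, 12.1]
width: 0.0004
finger_force: 7.1
```

servo_tool:
  plan:
    - [0,0,0,0,0,0,0]
    - [0,0,0,0,0,0,0]
    - [0,0,0,0,0,0,0]
    - [0,0,0,0,0,0,0]
    - [0,0,0,0,0,0,0]
    - [0,0,0,0,0,0,0]
    - [0,0,0,0,0,0,0]
    - [0,0,0,0,0,0,0]
    - [0,0,0,0,0,0,0]
    - [0,0,0,0,0,0,0]
    - [0,0,0,0,0,0,0]
    - [0,0,0,0,0,0,0]

```text
time: 11.03
tool_pos: [0.5228, 0.2099, 0.032]
ee_rot: [3.137, 0.524, 2.182]
wrist_force: [-6.6, 3.1, 13.1]
width: 0.0007
finger_force: 7.1
```

The lid is wide open (near upright) and was held for over 4 s. Easing up at about 1 mm per row.

servo_tool:
  plan:
    - [-0.005,0,-0.009,0,0,0,0]
    - [-0.01,0,-0.017,0,0,0,0]
    - [-0.015,0,-0.026,0,0,0,0]
    - [-0.02,0,-0.035,0,0,0,0]
    - [-0.025,0,-0.043,0,0,0,0]
    - [-0.03,0,-0.052,0,0,0,0]
    - [-0.035,0,-0.061,0,0,0,0]
    - [-0.04,0,-0.069,0,0,0,0]
    - [-0.045,0,-0.078,0,0,0,0]
    - [-0.05,0,-0.087,0,0,0,0]
    - [-0.055,0,-0.095,0,0,0,0]
    - [-0.06,0,-0.104,0,0,0,0]

```text
time: 12.03
tool_pos: [0.5219, 0.2086, 0.0413]
ee_rot: [3.142, 0.524, 2.184]
wrist_force: [0.8, 1.7, 4.2]
width: 0.0005
finger_force: 2.4
```

servo_tool:
  plan:
    - [-0.005,0,-0.009,0,0,0,0]
    - [-0.01,0,-0.017,0,0,0,0]
    - [-0.015,0,-0.026,0,0,0,0]
    - [-0.02,0,-0.035,0,0,0,0]
    - [-0.025,0,-0.043,0,0,0,0]
    - [-0.03,0,-0.052,0,0,0,0]
    - [-0.03,0,-0.052,0,0,0,0]

```text
time: 12.62
tool_pos: [0.5222, 0.2085, 0.0482]
ee_rot: [3.141, 0.524, 2.184]
wrist_force: [-0.8, 0.9, 8.3]
width: 0.0006
finger_force: 3.9
```

servo_tool:
  plan:
    - [-0.004,0,-0.007,0,0,0,0]
    - [-0.008,0,-0.014,0,0,0,0]
    - [-0.012,0,-0.021,0,0,0,0]
    - [-0.016,0,-0.028,0,0,0,0]
    - [-0.02,0,-0.035,0,0,0,0]
    - [-0.024,0,-0.042,0,0,0,0]
    - [-0.028,0,-0.048,0,0,0,0]
    - [-0.032,0,-0.055,0,0,0,0]
    - [-0.036,0,-0.062,0,0,0,0]
    - [-0.04,0,-0.069,0,0,0,0]
    - [-0.044,0,-0.076,0,0,0,0]
    - [-0.044,0,-0.076,0,0,0,0]

```text
time: 13.62
tool_pos: [0.5226, 0.2078, 0.0576]
ee_rot: [3.141, 0.526, 2.183]
wrist_force: [0.1, -1.5, 8.9]
width: 0.0005
finger_force: 4.4
```

servo_tool:
  plan:
    - [-0.004,0,-0.007,0,0,0,0]
    - [-0.008,0,-0.014,0,0,0,0]
    - [-0.012,0,-0.021,0,0,0,0]
    - [-0.016,0,-0.028,0,0,0,0]
    - [-0.02,0,-0.035,0,0,0,0]
    - [-0.024,0,-0.042,0,0,0,0]
    - [-0.028,0,-0.048,0,0,0,0]
    - [-0.032,0,-0.055,0,0,0,0]
    - [-0.036,0,-0.062,0,0,0,0]
    - [-0.04,0,-0.069,0,0,0,0]

```text
time: 14.45
tool_pos: [0.5213, 0.2086, 0.0631]
ee_rot: [-3.14, 0.522, 2.185]
wrist_force: [0.1, -0.0, -0.2]
width: 0.0004
finger_force: 0.0
```

Free of the pedal. Backing off up and outward along the tool axis.

servo_tool:
  plan:
    - [0,0,-0.1,0,0,0,0]
    - [0,0,-0.3,0,0,0,0]
    - [0,0,-0.5,0,0,0,0]
    - [0,0,-0.8,0,0,0,0]
    - [0,0,-1,0,0,0,0]
    - [0,0,-1,0,0,0,0]
    - [0,0,-1,0,0,0,0]

```text
time: 15.03
tool_pos: [0.4933, 0.2505, 0.1516]
ee_rot: [3.138, 0.523, 2.184]
wrist_force: [-0.4, 0.2, -1.2]
width: 0.0004
finger_force: 0.0
```

```bash
python3 - <<'E'
from h import *
b=snap('side','d7');a=snap('scene','s7')
cv2.imwrite('pics/c7.png',np.hstack([cv2.resize(a[90:270,170:370],(400,360)),cv2.resize(b[90:270,130:330],(400,360))])[:,:,::-1])
E
```

```text
(no output)
```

View pics/c7.png

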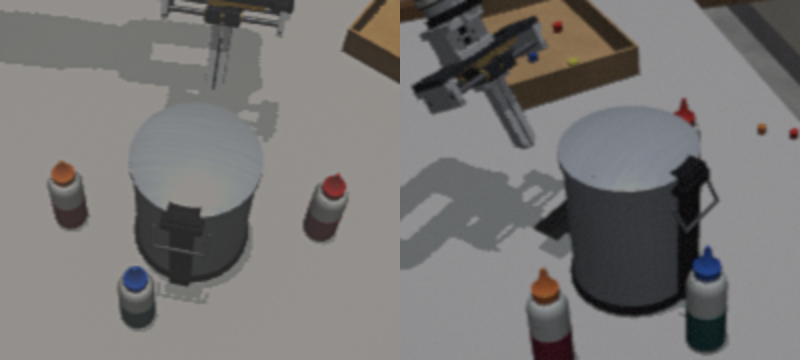

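The lid is shut, the pedal is up, the bin and bottles are where they stood, and the arm is clear.

```bash
python3 -c "
from bench import robot
print(robot.close_job())"
```

```text
the job is handed in; nothing more can be done
None
```

The job is handed in with no verdict returned: I pressed the pedal to its stop, held the lid wide open for about 4 s and eased it shut; the last pictures show the lid shut, the bin and bottles upright in place, and the arm clear.

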